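# Set the step attenuator to the third click

### The job

On the aluminium attenuator box with the slotted lever, push the lever with the fingertips fully home against its stop at the single-socket end, then push it the other way through three clicks and leave it resting in the third. Push on the side of the lever without pinching it, do not run it past the third click, and leave the knob box and everything else on the bench where they are.

Things in the scene. Friction and masses are not known exactly. Their poses are not given: they have to be found in the camera images.
- attenuator: fixed aluminium box 110 (x) x 180 (y) x 50 mm tall, slot along y with a black lever that slides along +y; one socket on its -y end, two on its +y end (16 mm long). Origin under its centre. Six scribed lines each side of the slot, at box y = -37.5, -22.5, -7.5, 7.5, 22.5, 37.5 mm, mark the lever centre at the zero stop and the five clicks
- lever_top (a point): centre of the top of the lever's black cap, 86 mm above the table; axes as the box. The cap is 26 mm wide across the slot and 16 mm long along it; its flat upright side faces reach from 2 to 30 mm above the box top (the rounded crown is the last 6 mm)
- face_zero (a point): middle of the lever cap's upright face towards the single socket, 66 mm above the table (14 mm below the face's upper edge), 8 mm from the lever's middle; push here towards the box's +y to move the lever away from the zero stop
- face_far (a point): middle of the lever cap's upright face towards the two sockets, 66 mm above the table, 8 mm from the lever's middle; push here towards the box's -y to move the lever to the zero stop
- atten_lever (a joint): lever travel, m: 0 at the zero stop (single-socket end), up to 0.076. It clicks into a rest about every 0.015 (third: 0.045); starts at the first or second. The push for a click rises to 3 to 6 N a quarter of the way, falls to nothing half way, then the lever jumps ahead of the finger into the next rest and stays. At the rigid stop the push rises well past 8 N
- signal_box: fixed aluminium box 110 x 150 x 50 mm tall with a black turning knob on a round base on top and no slot; origin under its centre; leave alone
- box_knob (a joint): turn of the knob on the signal box, rad, starts at 0; leave alone
- capacitor: loose black capacitor, upright cylinder 26 mm across, 40 mm tall, origin under its centre; leave alone
- screwdriver: loose screwdriver 150 mm long lying along its own x; leave alone
- mains_transformer: loose small transformer, 45 x 40 x 44 mm, copper winding and yellow top, origin under its centre; leave alone
- flyback: loose black line-output transformer, about 60 x 90 x 105 mm tall, origin under its block; leave alone
- heat_sink: loose bent aluminium heat-sink plate, 50 x 120 x 70 mm tall, origin at the foot of its long plate; leave alone
- spray_can: loose white can 56 mm across, 170 mm tall, origin under its centre; leave alone
- mug: loose white mug 80 mm across, 90 mm tall, origin under its centre; leave alone

How it is judged (in metres and radians):
On the way, in this order (a step that is already met when the one before it is completed fails the run):
1. the lever is home against its zero stop (value of joint atten_lever below 0.003 m), for 0.2 s.
2. the lever is pushed to the third click (value of joint atten_lever between 0.041 and 0.049 m), for 0.2 s.
At the end, for the whole second after the job is handed in: the lever rests at its third click (joint 0.045 m, within 3 mm) and stands still (value of joint atten_lever between 0.042 and 0.048 m and velocity of joint atten_lever between -0.005 and 0.005 m/s); the robot touches nothing.
It fails at once if the lever runs past the third click, towards the fourth (beyond 0.0535 m) (value of joint atten_lever above 0.0535 m).
It fails at once if the lever is pinched: the fingers press on both halves of its cap at once (contact force between each of atten_lever_c0, atten_lever_c1 and the fingers above 1 N).
It fails at once if the knob of the signal box is turned by more than 0.15 rad (value of joint box_knob above 0.15 rad or value of joint box_knob below -0.15 rad).
It fails at once if a bystander is moved or lifted by more than 20 mm (distance of any of capacitor, screwdriver, mains_transformer, flyback, heat_sink, spray_can, mug from where it was at the start of the episode above 0.02 m).
It also fails if it takes over 72 s, if anything falls off the work surface, if the arm or the gripper's body presses on something with over 40 N, if the wrist force passes 120 N, or if a joint passes its speed limit or range.

### The arm

A 6-joint arm with a two-finger parallel gripper is mounted at the origin on the work surface. World frame = base frame: x ahead of the robot, y to its left, z up, the work surface at z = 0. Lengths are in mm, angles in rad, forces in N, time in s.
With the tool pointing down it reaches from about 275 to 1000 mm from the base axis. Payload 8.4 kg.
Tool frame: the origin (TCP) lies at the centre of the arm's flange, where the gripper is bolted on; the fingertips stand r.tip_extent ahead of it and the grasp point (between the pads) lies 155 mm ahead of it (r.tip_extent is the distance from the TCP to the fingertips, in mm); z points along the fingers, y is the direction in which the jaws open and shut (so a half turn about z gives the same grasp; the last joint's range is limited). The gripper opens to 85 mm and grips with 20 to 120 N. Pads are 22 mm wide; open, the fingers measure 114 mm over their backs; the gripper's body (76 mm by 85 mm) begins 54 mm behind the grasp point. The pads swing forward as they close: fully open they stand 13 mm farther back than shut.
Start: joints at [1.184, 0.353, 1.633, -0, 1.155, -0.002], TCP at [234.608, 579.3, 404.681] pointing down, gripper open.
Joint ranges: [-2.63, 2.63], [-0.92, 2.1], [0.06, 2.66], [-1.3, 4.44], [0, 2.69], [-3.02, 3.02]. Speed limits (rad/s): [2.22, 2.22, 2.79, 3.14, 3.14, 3.14].

### API

Orientations are given as [roll, pitch, yaw] about the fixed x, y, z axes, in that order (R = Rz(yaw) Ry(pitch) Rx(roll)).
In Python, from rig import sense, grab_frame, job, r gives the robot as it stands. The module is installed in compiled form; this text tells all that it offers.
- The arm moves only by the shell command python3 -m creep 'ROWS' [FORCE]. ROWS is JSON, a list of rows, each a list of 7 numbers: the turn, a rotation vector about the tool's x, y, z in rad, then the shift along the tool's x, y, z in mm, then the closure, from 0 (fully open) to 1 (shut). In form: [[wx, wy, wz, dx, dy, dz, fingers], ...]. A call has 1 to 10 rows; each row shifts and turns the pose as measured when the row begins, along the tool's axes as they then stand; what a row does not reach is not made up. A row lasts 1/12 s, in which the tool goes at most 41.7 mm and 7.16 degrees, less where a joint would pass 70% of its speed; a pose out of reach is approached as far as the arm can. A call with a gripper value outside its range is refused whole. The fingers move at their own pace and stop on an object; FORCE is the grip in N (left out, the last holds). Time passes only in rows, so rows that do not move let the fingers close. It gives the time, the measured TCP pose, the force and the opening at its end, in the units of the state.
- sense(): the state, without advancing time (a new reading comes with each control period).
- grab_frame(name): name is "scene" or "side" or "wrist"; returns a dict with "color" (400x640x3 uint8, red, green, blue), "mtx" (3x3 intrinsics, pixels), "T" (4x4, takes a point from camera to world coordinates). Camera axes: x right, y down, z forward; pixel columns grow to the right and rows downward; lengths in mm; the calibration is good to about 2 mm. The wrist camera is an equidistant fisheye: a pixel r from the principal point sees the ray r / f radians off the axis. A picture is of the moment at which its call begins. There is no depth.
- job.sign_off(): hands the job in, once; it reports no verdict.
The state is a dict: "clock": time; "qpos": joint angles; "qvel": joint speeds; "joint_efforts": joint torques, N m; "eef_pos": TCP position; "tcp_rot": TCP orientation; "contact_force": force on the tool from outside, world axes, zero at the start; "wrist_torque": the same for the moment, N m; "opening": opening from 0.0 (shut) to 1.0 (fully open).
Only numpy, scipy, OpenCV 4.12 (cv2) and the standard library are available. Lean on these libraries where they do the work, as an engineer would, in place of code of your own. Each camera call takes 0.05 s, during which the arm holds its last target.

## Working session

There is one attempt and no reset: what is moved stays moved. The work goes in short steps, Python scripts to look and compute and a shell command to move; the robot and the scene stay as the last step left them, time stands still between calls to the robot, and variables do not carry over. Pictures are saved under pics/ and viewed, and the job is handed in when it is done.

```bash
mkdir -p pics; ls; python3 - <<'E'
from rig import sense, grab_frame, job, r
import cv2
print(sense()); print(r.tip_extent)
for n in ["scene","side","wrist"]:
    f=grab_frame(n); cv2.imwrite(f"pics/{n}0.png",f["color"][:,:,::-1]); print(n,f["mtx"].tolist(),f["T"].round(3).tolist())
E
```

```text
pics
{'clock': 0.0, 'qpos': array([ 1.18361030e+00,  3.53604452e-01,  1.63417479e+00, -1.80119823e-05,
        1.15521421e+00, -2.43158461e-03]), 'qvel': array([-0.00021368, -0.00027299, -0.00111623,  0.00175209,  0.00026369,
        0.00059962]), 'joint_efforts': array([ 3.82286380e-03, -6.05240822e+01, -3.42065871e+01,  2.29464531e-04,
        9.66525986e-03,  8.46076574e-06]), 'eef_pos': array([234.50505952, 579.0577633 , 403.97141589]), 'tcp_rot': array([-3.14019182e+00,  1.30624276e-05,  2.75684550e+00]), 'contact_force': array([ 0.41167997, -0.97388965,  0.34275475]), 'wrist_torque': array([-0.01422762, -0.02903137,  0.04455762]), 'opening': 0.9957685603996692}
173.4
scene [[419.8640093059593, 0.0, 317.9720960875675], [0.0, 419.8640093059593, 192.82232053350154], [0.0, 0.0, 1.0]] [[0.425, 0.633, -0.648, 1282.901], [0.905, -0.306, 0.295, -371.865], [-0.012, -0.712, -0.703, 932.107], [0.0, 0.0, 0.0, 1.0]]
side [[417.2970895994987, 0.0, 324.0488498644127], [0.0, 417.2970895994987, 199.2030645313628], [0.0, 0.0, 1.0]] [[-0.957, -0.213, 0.197, 316.397], [-0.29, 0.741, -0.606, 636.843], [-0.017, -0.637, -0.771, 880.583], [0.0, 0.0, 0.0, 1.0]]
wrist [[309.70691628693146, 0.0, 318.4462638685585], [0.0, 309.70691628693146, 199.65968427378215], [0.0, 0.0, 1.0]] [[0.376, 0.892, 0.249, 170.597], [0.927, -0.362, -0.102, 604.228], [-0.001, 0.269, -0.963, 373.697], [0.0, 0.0, 0.0, 1.0]]
```

View pics/scene0.png

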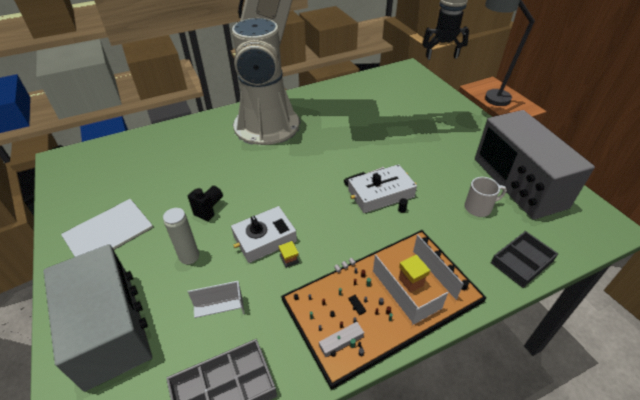

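View pics/side0.png

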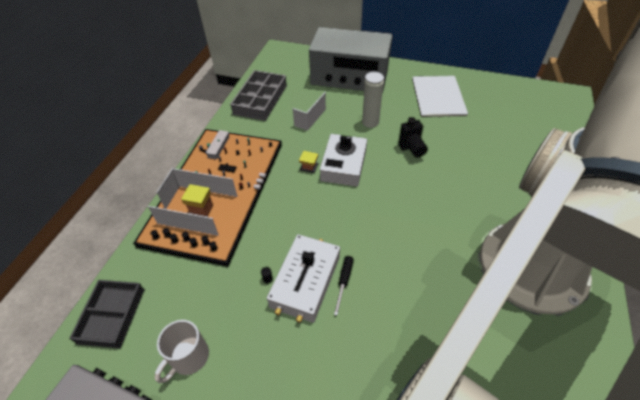

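View pics/wrist0.png

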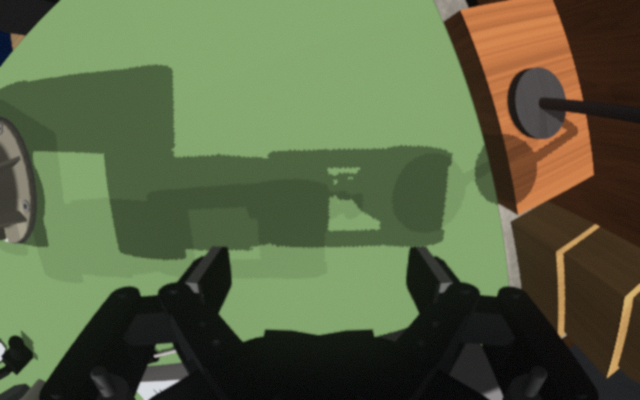

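The scene view shows the attenuator at about (382,187) with the lever near (377,180). The side view shows it at (305,277), with two gold sockets at (278,312) and (300,318) and the screwdriver at (345,285). I'll zoom in next.

```bash
python3 - <<'E'
import cv2
a=cv2.imread('pics/scene0.png')[150:220,330:430]; b=cv2.imread('pics/side0.png')[225:330,255:365]
cv2.imwrite('pics/zs.png',cv2.resize(a,None,fx=8,fy=8,interpolation=cv2.INTER_CUBIC))
cv2.imwrite('pics/zd.png',cv2.resize(b,None,fx=5.5,fy=5.5,interpolation=cv2.INTER_CUBIC))
E
```

```text
(no output)
```

View pics/zs.png

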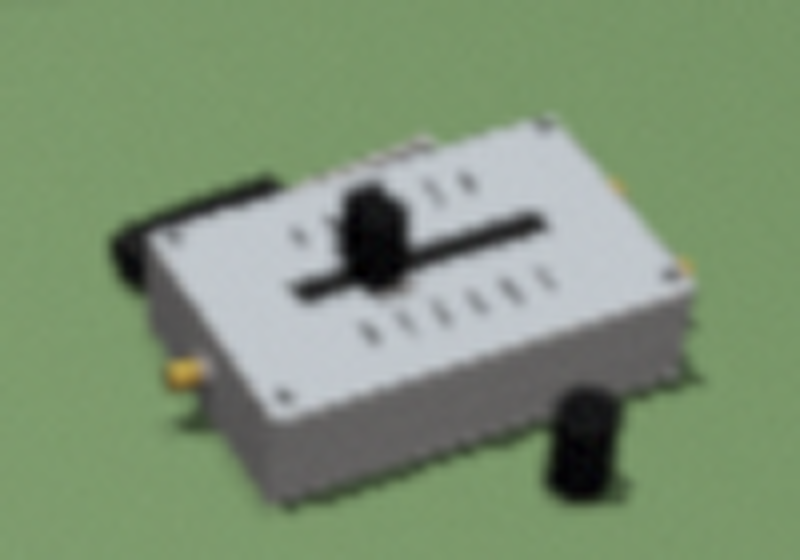

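View pics/zd.png

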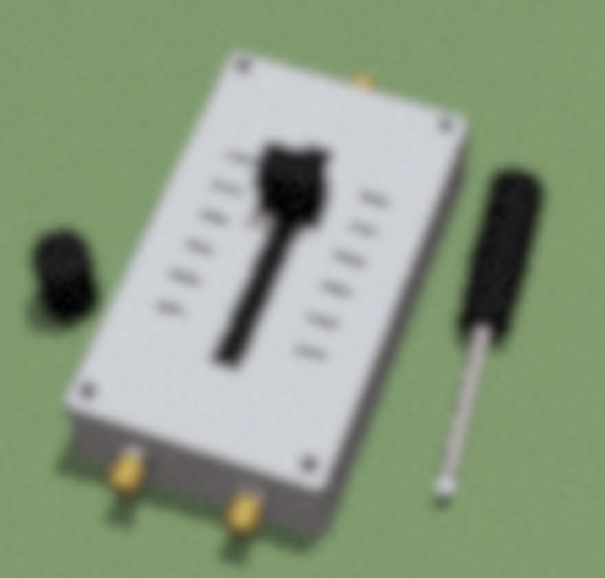

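```bash
cat > h.py <<'E'
import numpy as np, cv2
def ray(f,p):
    K=f["mtx"];d=np.array([(p[0]-K[0,2])/K[0,0],(p[1]-K[1,2])/K[1,1],1.]);d=f["T"][:3,:3]@d
    return f["T"][:3,3],d/np.linalg.norm(d)
def tri(r1,r2):
    A=np.zeros((3,3));b=np.zeros(3)
    for o,d in(r1,r2):
        P=np.eye(3)-np.outer(d,d);A+=P;b+=P@o
    x=np.linalg.solve(A,b); return x,[np.linalg.norm((np.eye(3)-np.outer(d,d))@(x-o)) for o,d in(r1,r2)]
E
python3 - <<'E'
from rig import grab_frame
from h import *
S=grab_frame("scene");D=grab_frame("side")
s=lambda x,y:(330+(x+.5)/8-.5,150+(y+.5)/8-.5); d=lambda x,y:(255+(x+.5)/5.5-.5,225+(y+.5)/5.5-.5)
pts=dict(sS=((150,233),(467,118)),sC=((275,418),(237,55)),tS=((553,117),(325,490)),tC=((692,290),(70,403)),cap=((372,195),(296,160)))
P={}
for k,(a,b) in pts.items():
    x,e=tri(ray(S,s(*a)),ray(D,d(*b)));P[k]=x;print(k,x.round(1),np.round(e,1))
c=sum(P[k] for k in list(P)[:4])/4
y=(P['tS']+P['tC']-P['sS']-P['sC'])/2;xx=(P['sS']+P['tS']-P['sC']-P['tC'])/2
print(c,np.linalg.norm(y),np.linalg.norm(xx),np.degrees(np.arctan2(y[1],y[0])),np.degrees(np.arctan2(xx[1],xx[0])))
yu=y[:2]/np.linalg.norm(y[:2]);print(yu,(P['cap']-c)[:2]@yu,(P['cap']-c)[:2]@[yu[1],-yu[0]])
E
```

```text
sS [452.2 110.1  48.1] [0. 0.]
sC [558.7 105.3  46.1] [0. 0.]
tS [460.  288.5  46.4] [0.7 0.7]
tC [567.8 281.7  45.6] [0.3 0.3]
cap [506.8 173.5  87.1] [0.2 0.2]
[509.65336509 196.39643929  46.55268817] 177.54988667555423 107.32775289920151 87.28035813771011 176.91135804860366
[0.04744888 0.99887367] -23.03976915834431 -1.7968526112703977
```

Corner heights come out at about 46–48 mm against the expected 50. The sides measure 178 × 107 mm against 180 × 110. The lever is at box y ≈ -23, so it's at the first click. The box yaw is about -2.8°. I'll rotate so tool x points along box +y, and shut the fingers.

```bash
python3 -m creep '[[0,0,0.1236,0,0,0,1],[0,0,0.1236,0,0,0,1],[0,0,0.1236,0,0,0,1],[0,0,0.1236,0,0,0,1],[0,0,0.1236,0,0,0,1],[0,0,0.1236,0,0,0,1],[0,0,0.1236,0,0,0,1],[0,0,0.1236,0,0,0,1],[0,0,0.1236,0,0,0,1],[0,0,0.1236,0,0,0,1]]' 40
```

```text
clock: 1.08
eef_pos: [234.4, 578.7, 402.8]
tcp_rot: [-3.14, 0.003, 1.505]
contact_force: [-0.0, -0.8, 0.2]
opening: 0.0
```

```bash
python3 -m creep '[[0,0,0,-29,24.5,8,1],[0,0,0,-29,24.5,8,1],[0,0,0,-29,24.5,8,1],[0,0,0,-29,24.5,8,1],[0,0,0,-29,24.5,8,1],[0,0,0,-29,24.5,8,1],[0,0,0,-29,24.5,8,1],[0,0,0,-29,24.5,8,1],[0,0,0,-29,24.5,8,1],[0,0,0,0,0,0,1]]'; python3 - <<'E'
from rig import sense
s=sense();print(s['eef_pos'],s['tcp_rot'],s['qpos'])
E
```

```text
clock: 1.92
eef_pos: [440.5, 292.7, 327.9]
tcp_rot: [3.141, -0.002, 1.501]
contact_force: [0.1, -0.2, -0.3]
opening: 0.004
[440.45608441 292.7261949  327.92325073] [ 3.14099947e+00 -2.24719958e-03  1.50059684e+00] [5.83276987e-01 2.95226694e-01 1.91055506e+00 1.77066227e-03
 9.33974488e-01 6.52425530e-01]
```

```bash
python3 -m creep '[[0,0,-0.021,-24.8,25.3,12,1],[0,0,0,-24.8,25.3,12,1],[0,0,0,-24.8,25.3,12,1],[0,0,0,0,0,0,1]]'; python3 - <<'E'
from rig import sense,grab_frame
import cv2
s=sense();print(s['eef_pos'],s['tcp_rot'],s['contact_force'])
for n in ("scene","side","wrist"):
    f=grab_frame(n)["color"][:,:,::-1]; cv2.imwrite(f"pics/{n}1.png",f)
a=cv2.imread('pics/scene1.png')[110:220,320:440];b=cv2.imread('pics/side1.png')[210:330,245:365]
import numpy as np
cv2.imwrite('pics/z1.png',np.hstack([cv2.resize(a,(400,367),interpolation=2),cv2.resize(b,(367,367),interpolation=2)]))
E
```

```text
clock: 2.25
eef_pos: [515.0, 210.8, 291.4]
tcp_rot: [3.139, -0.004, 1.522]
contact_force: [-0.8, 0.5, 0.7]
opening: -0.001
[514.97424609 210.84760534 291.3972452 ] [ 3.13864497 -0.00419715  1.52161628] [-0.81511657  0.49471433  0.66096508]
```

View pics/z1.png

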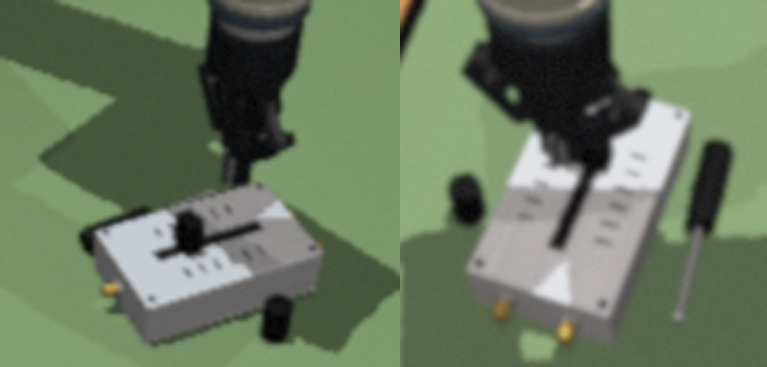

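View pics/wrist1.png

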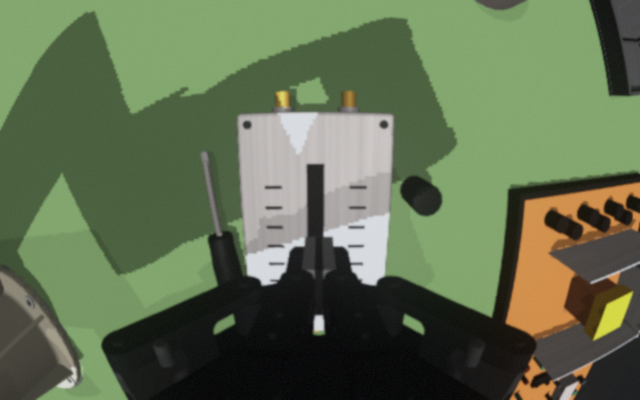

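The wrist view shows the shut fingers (318,245) in line with the slot (316,165–240), and the box sides parallel to tool x. The lever is on the -y side, hidden under the gripper. The fingertips are clear of it, so I'm descending.

```bash
python3 -m creep '[[0,0,0,0,-2.5,20,1],[0,0,0,0,0,20,1],[0,0,0,0,0,14,1],[0,0,0,0,0,0,1],[0,0,0,0,0,0,1]]'; python3 - <<'E'
from rig import sense,grab_frame
import cv2,numpy as np
s=sense();print(s['eef_pos'],s['tcp_rot'],s['contact_force'])
for n in ("scene","side"):
    f=grab_frame(n)["color"][:,:,::-1]; cv2.imwrite(f"pics/{n}2.png",f)
a=cv2.imread('pics/scene2.png')[110:220,320:440];b=cv2.imread('pics/side2.png')[210:330,245:365]
cv2.imwrite('pics/z2.png',np.hstack([cv2.resize(a,(400,367),interpolation=2),cv2.resize(b,(367,367),interpolation=2)]))
E
```

```text
clock: 2.82
eef_pos: [507.7, 220.2, 240.8]
tcp_rot: [3.135, -0.009, 1.528]
contact_force: [0.5, 0.3, -0.2]
opening: 0.001
[507.74743803 220.23572796 240.83192877] [ 3.1353582  -0.00896174  1.52779349] [ 0.48222182  0.25954165 -0.18123431]
```

View pics/z2.png

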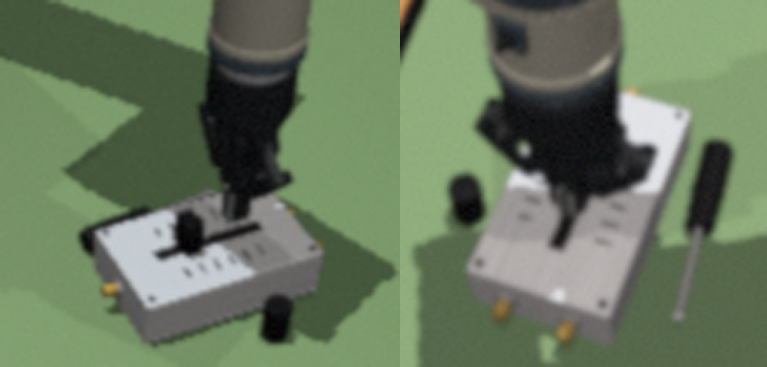

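The fingers are over the far part of the slot with the lever on the single-socket side, as wanted. The arm is still drifting a little after fast moves, so I'll let it settle and lower it slightly before pushing in small steps.

```bash
python3 -m creep '[[0,0,0,-8,2,5,1],[0,0,0,-8,0,0,1],[0,0,0,0,0,0,1],[0,0,0,0,0,0,1],[0,0,0,0,0,0,1]]'; python3 - <<'E'
from rig import sense
s=sense();print(s['eef_pos'],s['tcp_rot'],s['contact_force'])
E
```

```text
clock: 3.33
eef_pos: [510.2, 203.1, 239.1]
tcp_rot: [3.13, -0.011, 1.529]
contact_force: [-0.2, 0.9, -0.3]
opening: -0.0
[510.17375013 203.07062792 239.13433832] [ 3.12993766 -0.0112832   1.52854363] [-0.23240128  0.91155512 -0.25482881]
```

```bash
python3 -m creep '[[0.011,-0.011,0.006,0,0,4,1],[0,0,0,-4,0,0,1],[0,0,0,-4,0,0,1],[0,0,0,0,0,0,1]]'; python3 -m creep '[[0,0,0,-3,0,0,1]]'; python3 -m creep '[[0,0,0,-3,0,0,1]]'
```

```text
clock: 3.67
eef_pos: [510.1, 194.3, 235.1]
tcp_rot: [-3.142, 0.001, 1.521]
contact_force: [0.2, 0.1, 1.0]
opening: -0.002
clock: 3.75
eef_pos: [510.1, 191.4, 235.1]
tcp_rot: [3.141, 0.0, 1.521]
contact_force: [0.0, 0.5, 0.8]
opening: -0.0
clock: 3.83
eef_pos: [510.0, 188.5, 235.1]
tcp_rot: [3.141, -0.001, 1.521]
contact_force: [-1.2, 5.3, -1.1]
opening: 0.003
```

```bash
for i in 1; do python3 -m creep '[[0,0,0,-3,0,0,1]]'; python3 -m creep '[[0,0,0,-3,0,0,1]]';python3 -m creep '[[0,0,0,-3,0,0,1]]';python3 -m creep '[[0,0,0,-3,0,0,1]]'; done
```

```text
clock: 3.92
eef_pos: [509.8, 185.6, 235.2]
tcp_rot: [3.141, -0.001, 1.521]
contact_force: [-0.2, 4.1, -1.3]
opening: 0.001
clock: 4.0
eef_pos: [509.6, 182.5, 235.1]
tcp_rot: [3.141, -0.002, 1.521]
contact_force: [-0.1, 0.5, -0.1]
opening: -0.004
clock: 4.08
eef_pos: [509.4, 179.1, 235.1]
tcp_rot: [3.141, -0.001, 1.521]
contact_force: [0.5, 0.3, -0.0]
opening: 0.005
clock: 4.17
eef_pos: [509.3, 176.2, 235.3]
tcp_rot: [3.141, -0.003, 1.52]
contact_force: [-4.0, 27.4, -2.3]
opening: 0.002
```

```bash
python3 -m creep '[[0,0,0,-0.5,0,0,1],[0,0,0,-0.5,0,0,1]]';python3 -m creep '[[0,0,0,-0.5,0,0,1],[0,0,0,-0.5,0,0,1]]'; python3 -m creep '[[0,0,0,-0.5,0,0,1],[0,0,0,-0.5,0,0,1]]'; python3 - <<'E'
from rig import sense,grab_frame
import cv2,numpy as np
for n in ("scene","side"):
    f=grab_frame(n)["color"][:,:,::-1]; cv2.imwrite(f"pics/{n}3.png",f)
a=cv2.imread('pics/scene3.png')[110:220,320:440];b=cv2.imread('pics/side3.png')[210:330,245:365]
cv2.imwrite('pics/z3.png',np.hstack([cv2.resize(a,(400,367),interpolation=2),cv2.resize(b,(367,367),interpolation=2)]))
E
```

```text
clock: 4.33
eef_pos: [509.1, 176.0, 235.2]
tcp_rot: [3.141, -0.007, 1.518]
contact_force: [-0.1, 5.9, -1.0]
opening: -0.002
clock: 4.5
eef_pos: [509.1, 175.6, 235.3]
tcp_rot: [3.14, -0.009, 1.517]
contact_force: [-0.3, 6.2, -1.1]
opening: 0.002
clock: 4.67
eef_pos: [509.0, 175.2, 235.3]
tcp_rot: [3.14, -0.011, 1.516]
contact_force: [-1.1, 6.7, -1.9]
opening: -0.001
```

View pics/z3.png

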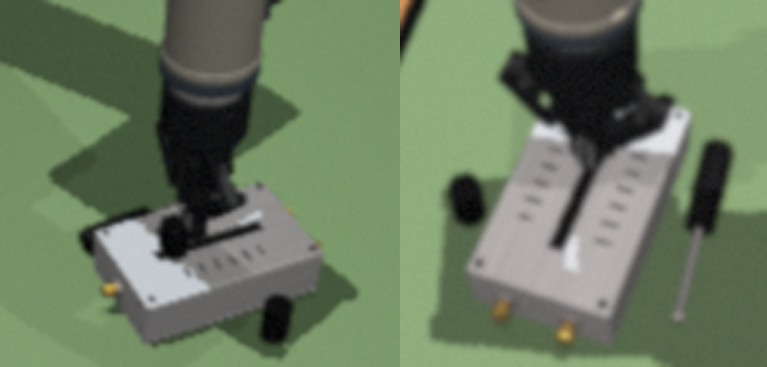

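```bash
python3 -m creep '[[0,-0.011,0,-2,0,0,1]]';python3 -m creep '[[0,0,0,-1.5,0,0,1],[0,0,0,-1.5,0,0,1]]'; python3 -m creep '[[0,0,0,-1.5,0,0,1],[0,0,0,-1.5,0,0,1]]'
```

```text
clock: 4.85
eef_pos: [509.1, 175.3, 235.5]
tcp_rot: [3.139, -0.006, 1.513]
contact_force: [-5.5, 44.0, -9.4]
opening: 0.006
clock: 5.02
eef_pos: [508.9, 175.1, 235.3]
tcp_rot: [3.138, -0.012, 1.51]
contact_force: [-0.7, 8.6, -2.2]
opening: 0.001
clock: 5.18
eef_pos: [508.7, 174.2, 235.4]
tcp_rot: [3.138, -0.017, 1.509]
contact_force: [-2.5, 12.6, -3.9]
opening: -0.0
```

It's hard against the stop: 44 N with no further travel, 14–15 mm beyond the first-click contact. Now I'll back off, lift over and go round to the zero side.

```bash
python3 -m creep '[[0.004,-0.017,-0.013,8,0,0,1],[0,0,0,8,0,0,1],[0,0,0,0,0,-15,1],[0,0,0,0,0,-20,1],[0,0,0,0,0,-20,1],[0,0,0,0,0,0,1],[0,0,0,0,0,0,1]]'; python3 - <<'E'
from rig import sense,grab_frame
import cv2,numpy as np
s=sense();print(s['eef_pos'],s['tcp_rot'],s['contact_force'])
for n in ("scene","side"):
    f=grab_frame(n)["color"][:,:,::-1]; cv2.imwrite(f"pics/{n}4.png",f)
a=cv2.imread('pics/scene4.png')[110:220,320:440];b=cv2.imread('pics/side4.png')[210:330,245:365]
cv2.imwrite('pics/z4.png',np.hstack([cv2.resize(a,(400,367),interpolation=2),cv2.resize(b,(367,367),interpolation=2)]))
E
```

```text
clock: 5.77
eef_pos: [509.3, 191.8, 291.6]
tcp_rot: [-3.139, 0.004, 1.524]
contact_force: [-0.4, 0.8, -0.9]
opening: 0.005
[509.290618   191.79622613 291.56815513] [-3.13901418  0.00382159  1.523726  ] [-0.3695637   0.83394059 -0.86293058]
```

View pics/z4.png

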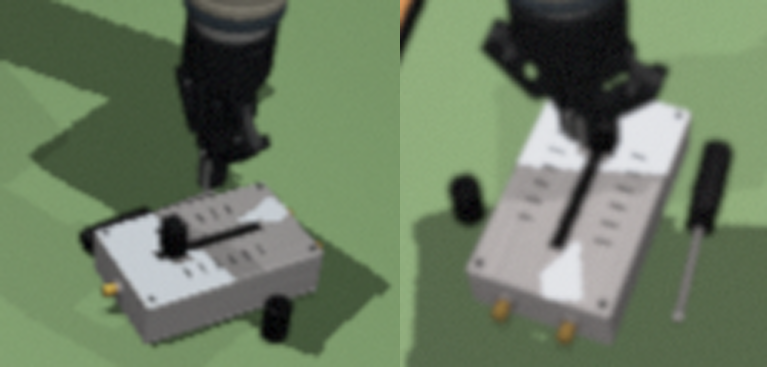

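The lever now sits at the zero end of the slot (173,235 in the scene crop). Moving over it to the zero side.

```bash
python3 -m creep '[[0,0,0,-17,0,0,1],[0,0,0,-17,0,0,1],[0,0,0,-17,0,0,1],[0,0,0,-15,0,0,1],[0,0,0,0,0,0,1],[0,0,0,0,0,0,1],[0,0,0,0,0,0,1]]'; python3 - <<'E'
from rig import sense,grab_frame
import cv2,numpy as np
s=sense();print(s['eef_pos'],s['tcp_rot'],s['contact_force'])
for n in ("scene","side","wrist"):
    f=grab_frame(n)["color"][:,:,::-1]; cv2.imwrite(f"pics/{n}5.png",f)
a=cv2.imread('pics/scene5.png')[110:220,320:440];b=cv2.imread('pics/wrist5.png')
cv2.imwrite('pics/z5.png',np.hstack([cv2.resize(a,(250,250),interpolation=2),b[100:350,100:540]]))
E
```

```text
clock: 6.45
eef_pos: [504.3, 123.6, 285.2]
tcp_rot: [-3.13, 0.007, 1.524]
contact_force: [-0.6, -0.5, -0.9]
opening: 0.001
[504.2544611  123.61089723 285.17837677] [-3.13032896  0.00674686  1.52432811] [-0.62611343 -0.46872063 -0.85379573]
```

View pics/z5.png

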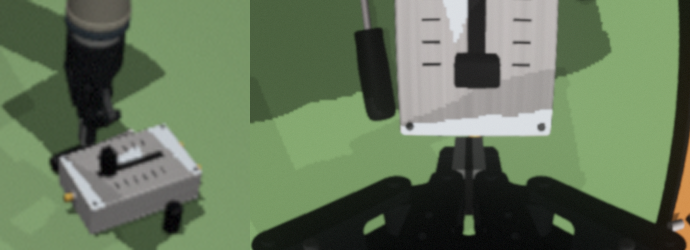

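The wrist view shows the lever at (327,170) on the first scribed lines, which confirms it's home. It's about 4 mm to the +x side of the tool axis and ahead of the fingers. I'll correct the offset and tilt and descend.

```bash
python3 -m creep '[[-0.011,0.007,0.002,0,4,15,1],[0,0,0,0,0,15,1],[0,0,0,0,0,10,1],[0,0,0,0,0,0,1],[0,0,0,0,0,0,1],[0,0,0,0,0,0,1]]'; python3 - <<'E'
from rig import sense
s=sense();print(s['eef_pos'],s['tcp_rot'],s['contact_force'])
E
```

```text
clock: 7.1
eef_pos: [509.2, 126.9, 244.8]
tcp_rot: [3.139, -0.002, 1.527]
contact_force: [-0.4, -0.3, 0.9]
opening: -0.001
[509.2392516  126.86782564 244.80233231] [ 3.13867814e+00 -1.64037610e-03  1.52674923e+00] [-0.43808428 -0.33049738  0.90896277]
```

```bash
python3 -m creep '[[0,0,0.004,0,0,9,1],[0,0,0,0,0,0,1],[0,0,0,0,0,0,1]]'; python3 - <<'E'
from rig import sense,grab_frame
import cv2,numpy as np
s=sense();print(s['eef_pos'],s['tcp_rot'],s['contact_force'])
f=grab_frame("wrist")["color"][:,:,::-1]; cv2.imwrite("pics/wrist6.png",f)
E
```

```text
clock: 7.35
eef_pos: [509.8, 127.3, 236.4]
tcp_rot: [3.137, -0.002, 1.523]
contact_force: [0.3, 0.5, -0.3]
opening: -0.001
[509.82549008 127.31782914 236.40857872] [ 3.13650511e+00 -2.29608340e-03  1.52269415e+00] [ 0.34340697  0.49052881 -0.29593453]
```

View pics/wrist6.png

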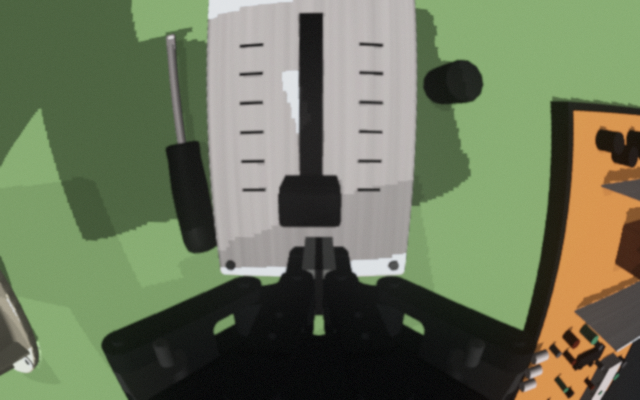

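The lever (310,200) is centred at box x about 3 mm to the left of the fingers (319,245). I'll nudge over and advance.

```bash
python3 -m creep '[[0.004,0,0,3,-3,0,1],[0,0,0,0,0,0,1]]'; for i in 1; do python3 -m creep '[[0,0,0,3,0,0,1]]';python3 -m creep '[[0,0,0,3,0,0,1]]';python3 -m creep '[[0,0,0,2,0,0,1]]'; done
```

```text
clock: 7.57
eef_pos: [506.7, 130.5, 236.6]
tcp_rot: [3.141, -0.002, 1.522]
contact_force: [-0.8, -0.3, -0.5]
opening: -0.001
clock: 7.65
eef_pos: [506.8, 133.4, 236.8]
tcp_rot: [3.141, -0.002, 1.522]
contact_force: [0.1, 0.6, -0.1]
opening: 0.003
clock: 7.73
eef_pos: [506.9, 136.7, 237.0]
tcp_rot: [3.141, -0.002, 1.522]
contact_force: [0.6, -0.5, 0.1]
opening: 0.003
clock: 7.82
eef_pos: [507.1, 139.0, 237.1]
tcp_rot: [3.14, -0.002, 1.522]
contact_force: [-0.3, -4.9, 1.3]
opening: 0.0
```

Contact at about y ≈ 138.5, as predicted. Stepping on.

```bash
python3 -m creep '[[0,0,0,2,0,0,1]]'|sed -n '1,4p';python3 -m creep '[[0,0,0,2,0,0,1]]';python3 -m creep '[[0,0,0,2,0,0,1]]';python3 -m creep '[[0,0,0,2,0,0,1]]';python3 -m creep '[[0,0,0,2,0,0,1]]';python3 -m creep '[[0,0,0,2,0,0,1]]'
```

```text
clock: 7.9
eef_pos: [507.2, 141.2, 237.2]
tcp_rot: [3.14, -0.002, 1.522]
contact_force: [0.3, -4.7, -0.9]
clock: 7.98
eef_pos: [507.2, 143.1, 237.2]
tcp_rot: [3.14, -0.001, 1.523]
contact_force: [0.6, -5.1, 0.5]
opening: -0.002
clock: 8.07
eef_pos: [507.4, 145.0, 237.2]
tcp_rot: [3.14, -0.0, 1.523]
contact_force: [0.7, -4.8, 0.4]
opening: -0.001
clock: 8.15
eef_pos: [507.5, 147.1, 237.2]
tcp_rot: [3.14, -0.0, 1.523]
contact_force: [0.8, -1.0, -0.1]
opening: 0.003
clock: 8.23
eef_pos: [507.6, 149.4, 237.2]
tcp_rot: [3.14, -0.0, 1.523]
contact_force: [0.4, -0.1, 0.3]
opening: 0.001
clock: 8.32
eef_pos: [507.8, 151.8, 237.2]
tcp_rot: [3.14, -0.001, 1.523]
contact_force: [0.3, 0.2, -0.9]
opening: -0.001
```

```bash
python3 -m creep '[[0,0,0,2,0,0,1]]';python3 -m creep '[[0,0,0,2,0,0,1]]';python3 -m creep '[[0,0,0,2,0,0,1]]'; python3 -m creep '[[0,0,0,2,0,0,1]]'
```

```text
clock: 8.4
eef_pos: [507.9, 154.2, 237.2]
tcp_rot: [3.14, -0.001, 1.523]
contact_force: [0.1, -0.8, 0.4]
opening: -0.001
clock: 8.48
eef_pos: [508.0, 156.3, 237.2]
tcp_rot: [3.14, -0.001, 1.523]
contact_force: [0.2, -5.2, 1.0]
opening: 0.002
clock: 8.57
eef_pos: [508.1, 158.3, 237.2]
tcp_rot: [3.14, -0.0, 1.524]
contact_force: [1.1, -5.2, 0.8]
opening: -0.001
clock: 8.65
eef_pos: [508.2, 160.3, 237.2]
tcp_rot: [3.14, 0.001, 1.524]
contact_force: [-0.0, -3.5, 0.4]
opening: -0.002
```

```bash
python3 -m creep '[[0,0,0,2,0,0,1]]';python3 -m creep '[[0,0,0,2,0,0,1]]';python3 -m creep '[[0,0,0,2,0,0,1]]'; python3 -m creep '[[0,0,0,2,0,0,1]]'; python3 -m creep '[[0,0,0,1.5,0,0,1]]'
```

```text
clock: 8.73
eef_pos: [508.3, 162.4, 237.3]
tcp_rot: [3.14, 0.001, 1.524]
contact_force: [-0.5, 0.3, -0.4]
opening: 0.0
clock: 8.82
eef_pos: [508.5, 164.7, 237.3]
tcp_rot: [3.14, 0.0, 1.524]
contact_force: [0.2, 0.3, 0.7]
opening: -0.001
clock: 8.9
eef_pos: [508.6, 167.1, 237.3]
tcp_rot: [3.14, -0.0, 1.523]
contact_force: [-0.3, -0.5, 0.2]
opening: -0.001
clock: 8.98
eef_pos: [508.7, 169.5, 237.3]
tcp_rot: [3.14, -0.0, 1.523]
contact_force: [0.6, -0.3, 0.5]
opening: -0.0
clock: 9.07
eef_pos: [508.7, 171.2, 237.3]
tcp_rot: [3.14, -0.0, 1.524]
contact_force: [-0.9, -3.4, 1.4]
opening: -0.001
```

Two clicks have passed, and this is contact for the third. I'll go in smaller steps and stop at the force drop.

```bash
python3 -m creep '[[0,0,0,1.5,0,0,1]]';python3 -m creep '[[0,0,0,1.5,0,0,1]]'; python3 -m creep '[[0,0,0,1.5,0,0,1]]'
```

```text
clock: 9.15
eef_pos: [508.8, 172.7, 237.3]
tcp_rot: [3.14, 0.0, 1.524]
contact_force: [1.3, -5.5, 2.5]
opening: 0.002
clock: 9.23
eef_pos: [508.9, 174.1, 237.3]
tcp_rot: [3.14, 0.001, 1.524]
contact_force: [0.8, -4.7, 1.7]
opening: -0.003
clock: 9.32
eef_pos: [509.0, 175.4, 237.3]
tcp_rot: [3.14, 0.002, 1.525]
contact_force: [0.4, -4.1, 0.8]
opening: 0.001
```

```bash
python3 -m creep '[[0,0,0,1,0,0,1]]';python3 -m creep '[[0,0,0,1,0,0,1]]'
```

```text
clock: 9.4
eef_pos: [509.0, 176.5, 237.3]
tcp_rot: [3.14, 0.002, 1.524]
contact_force: [-0.3, -2.1, 0.8]
opening: -0.004
clock: 9.48
eef_pos: [509.1, 177.7, 237.3]
tcp_rot: [3.14, 0.001, 1.524]
contact_force: [0.0, -0.7, -0.3]
opening: -0.004
```

```bash
python3 -m creep '[[0,0,0,1,0,0,1]]'; python3 -m creep '[[0,0,0,0,0,0,1]]'; python3 - <<'E'
from rig import sense,grab_frame
import cv2
f=grab_frame("wrist")["color"][:,:,::-1]; cv2.imwrite("pics/wrist7.png",f)
E
```

```text
clock: 9.57
eef_pos: [509.2, 179.0, 237.3]
tcp_rot: [3.14, 0.001, 1.524]
contact_force: [-0.3, -0.7, -0.6]
opening: -0.001
clock: 9.65
eef_pos: [509.2, 179.4, 237.3]
tcp_rot: [3.14, 0.0, 1.524]
contact_force: [-0.1, 0.7, -0.1]
opening: -0.0
```

View pics/wrist7.png

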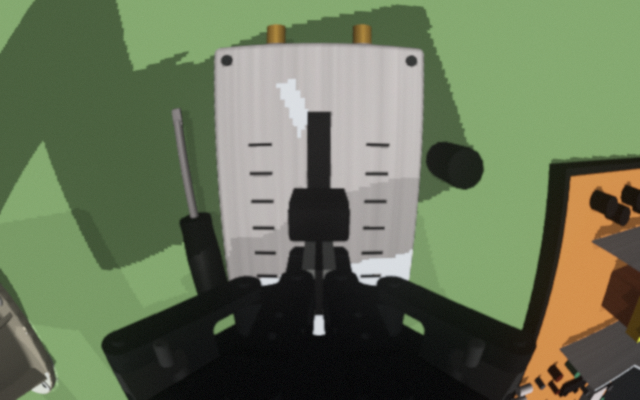

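The wrist view shows the cap's front edge (y=188) 13 px ahead of the 7.5 mm line (y=201). At home it was 12 px ahead of its line (177 against 189), so the lever is at the third click, with force near zero. Backing off and lifting.

```bash
python3 -m creep '[[0,0,0,-6,0,0,1],[0,0,0,-10,0,0,1],[0,0,0,-5,0,0,1],[0,0,0,0,0,-10,1],[0,0,0,0,0,-20,1],[0,0,0,0,0,-25,1],[0,0,0,-10,0,-25,1],[0,0,0,-20,0,-10,1],[0,0,0,-20,0,0,1],[0,0,0,0,0,0,1]]';python3 -m creep '[[0,0,0,-20,0,0,1],[0,0,0,-20,0,0,1],[0,0,0,0,0,0,1],[0,0,0,0,0,0,1],[0,0,0,0,0,0,1],[0,0,0,0,0,0,1]]'; python3 - <<'E'
from rig import sense,grab_frame
from h import *
s=sense();print(s['eef_pos'],s['contact_force'],s['qvel'].round(3))
for n in ("scene","side","wrist"):
    cv2.imwrite(f"pics/{n}8.png",grab_frame(n)["color"][:,:,::-1])
a=cv2.imread('pics/scene8.png')[140:220,330:430];b=cv2.imread('pics/wrist8.png')
cv2.imwrite('pics/z8.png',np.hstack([cv2.resize(a,(400,320),interpolation=2),b[60:380,120:520]]))
E
```

```text
clock: 10.53
eef_pos: [504.8, 103.1, 335.0]
tcp_rot: [3.141, 0.001, 1.523]
contact_force: [-0.5, -0.7, -0.3]
opening: 0.0
clock: 11.03
eef_pos: [503.1, 62.2, 338.5]
tcp_rot: [3.137, -0.002, 1.518]
contact_force: [0.1, -0.1, -0.7]
opening: -0.002
[503.05733125  62.1880941  338.47658257] [ 0.095591   -0.07761203 -0.67578466] [ 0.012 -0.    -0.004  0.003  0.002  0.008]
```

View pics/z8.png

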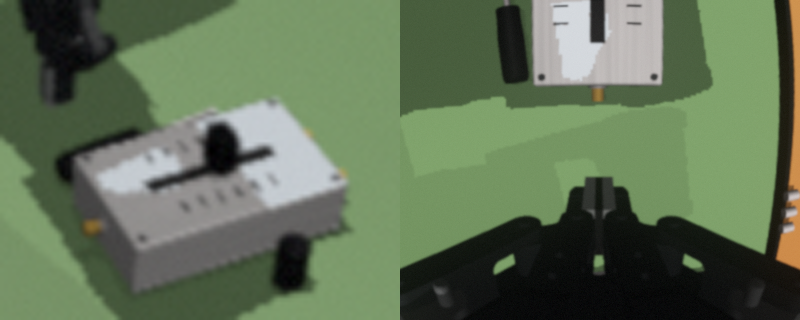

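View pics/scene8.png

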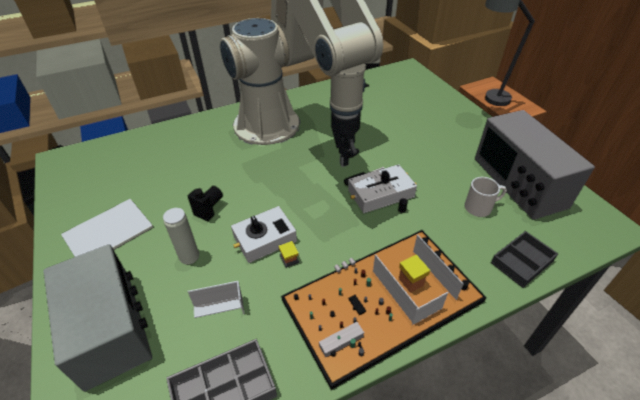

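```bash
python3 - <<'E'
from rig import grab_frame
from h import *
S=grab_frame("scene");D=grab_frame("side")
c=np.array([509.65,196.4]);yu=np.array([.0474,.9989])
def cent(img,x0,x1,y0,y1):
    g=img[y0:y1,x0:x1].max(2);return g
cv2.imwrite('pics/z9.png',np.hstack([cv2.resize(S["color"][160:200,365:405,::-1],(400,400),interpolation=2),cv2.resize(D["color"][240:300,280:340,::-1],(400,400),interpolation=2)]))
E
```

```text
(no output)
```

View pics/z9.png

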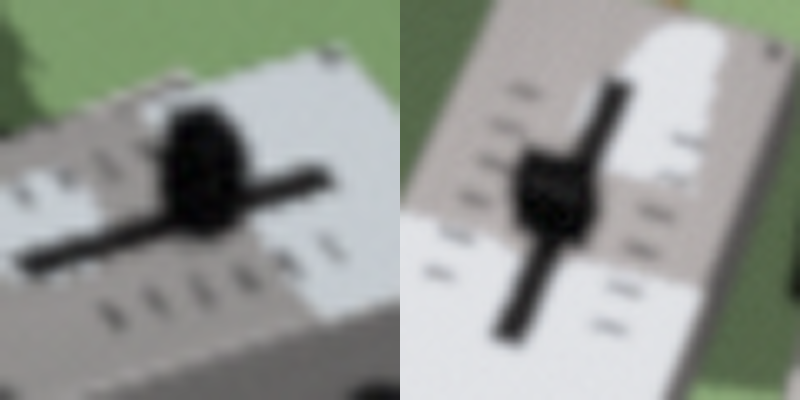

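```bash
python3 - <<'E'
from rig import grab_frame
from h import *
S=grab_frame("scene");D=grab_frame("side")
x,e=tri(ray(S,(384.9,172.0)),ray(D,(302.2,265.5)));print(x,e)
d=x[:2]-[509.65,196.4];print(d@[.0474,.9989])
E
```

```text
[510.02797077 203.87801412  85.03823627] [np.float64(1.4025937387548795), np.float64(1.402593738754951)]
7.487704121372348
```

The lever top triangulates to box y = 7.5 mm at 85 mm height, which is exactly the third click. The arm is clear of everything, so I'm handing in.

```bash
python3 -c "
from rig import job;print(job.sign_off())"
```

```text
the job is handed in; nothing more can be done
None
```

I pushed the lever home to its zero stop, then back through three clicks. It was resting in the third when I handed the job in at about 11 s of the 72 s allowed. The interface gave no verdict.

- **Home stop:** with the fingers shut, I pushed on the far face from the first click. At the stop the force reached 44 N with no further travel. The wrist view then showed the lever on the first scribed lines.
- **Three clicks:** from the zero side I felt three separate pushes of about 5 N, each dropping to nothing at the jump. I stopped right after the third, and the fingers pushed one face at a time without pinching.
- **Last checks:** the lever top measured at box y = 7.5 mm and 85 mm high, which is exactly the third click. Force was near zero and the arm had been lifted well clear. The bystanders and knob box looked unmoved in the final scene picture, judged by eye rather than measured.
- **What disagreed:** box-top corners measured 46–48 mm high against the stated 50, and the two views of the lever top missed each other by about 3 mm. The arm also drifted up to about 10 mm while settling after fast moves, so I made the pushes in small steps.

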